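Load a kiln shelf: glazed tumblers on their stilts

ROBOT

A 6-joint arm with a two-finger parallel gripper is mounted at the origin on the work surface. World frame = base frame: x ahead of the robot, y to its left, z up, the work surface at z = 0. Lengths are in m, angles in rad, forces in N, time in s.
With the tool pointing down it reaches from about 0.35 to 0.975 m from the base axis. Payload 7.1 kg.
Tool frame: the origin (TCP) lies midway between the tips of the shut fingers; the grasp point (between the pads) lies 19 mm behind it; z points along the fingers, y is the line along which they close (so a half turn about z gives the same grasp; the last joint's range is limited). The gripper opens to 88 mm and grips with 3 to 60 N. Pads are 20 mm wide; open, the fingers measure 115 mm over their backs; the gripper's body (75 mm by 178 mm) begins 61 mm behind the grasp point.
Start: joints at [-1.306, 0.423, 1.63, -0, 1.089, -0.019], TCP at [0.175, -0.6, 0.223] pointing down, gripper open.
Joint ranges: [-3, 3], [-0.9, 2.11], [0.09, 2.58], [-1.31, 4.45], [0.11, 2.69], [-2.54, 2.54]. Speed limits (rad/s): [2.39, 2.39, 3.01, 3.14, 3.14, 3.14].

INTERFACE

Orientations are given as a 3x3 rotation matrix whose columns are the frame's x, y, z axes.
In Python, from workcell import get_obs, optics, manip gives the robot as it stands.
- The arm moves only by the tool arm_command, never from a script. Its argument "motion" is text: rows parted by semicolons, each of 7 numbers parted by spaces: the turn, a rotation vector about the tool's x, y, z in units of 8 degrees (1.0 is 8 degrees), then the shift along the tool's x, y, z in units of 25 mm (1.0 is 25 mm), then the finger opening in mm, from 0 to 87.8. In form: ax ay az x y z claw; .... A call has 1 to 12 rows; each row is the pose to reach, as a shift and turn from the pose commanded when the call began, along the tool's axes at that moment; what a row does not reach only later rows make up. A row lasts 1/10 s, in which the tool goes at most 50 mm and 8.59 degrees, less where a joint would pass 70% of its speed; a pose out of reach is approached as far as the arm can. A call with a gripper value outside its range is refused whole. The fingers move at their own pace and stop on an object; "squeeze" is the grip in N (left out, the last holds). Time passes only in rows, so rows that repeat a pose let the fingers close. It gives the time, the measured TCP pose, the force, the opening and the grip force at its end, in the units of the state.
- get_obs(): the state, without advancing time (a new reading comes with each control period).
- optics.read_camera(name): name is "scene" or "top"; returns a dict with "image" (400x640x3 uint8, red, green, blue), "camera_matrix" (3x3 intrinsics, pixels), "extrinsics" (4x4, takes a point from camera to world coordinates). Camera axes: x right, y up, looking along -z (the intrinsics and any distortion apply to the point x, -y, -z); pixel columns grow to the right and rows downward; lengths in m; the calibration is good to about 2 mm. A picture is of the moment at which its call begins. There is no depth.
- manip.job_done(): hands the job in; it is judged then, once.
The state is a dict: "t": time; "joint_pos": joint angles; "joint_velocities": joint speeds; "joint_torque": joint torques, N m; "ee_pos": TCP position; "tcp_rot": TCP orientation; "ft_force": force on the tool from outside, world axes, zero at the start; "wrist_torque": the same for the moment, N m; "width": opening from 0.0 (shut) to 1.0 (fully open); "grasp_force": force on a finger pad.
Only numpy, scipy, OpenCV 4.12 (cv2) and the standard library are available. Lean on these libraries where they do the work, as an engineer would, in place of code of your own. Each camera call takes 0.05 s, during which the arm holds its last target. There are 200 camera calls.

TASK

Load the kiln shelf for the glaze firing: stand each of the three blue-glazed tumblers upright and centred on the three-armed stilt of its own size - large on large, medium on medium, small on small - setting each down gently and leaving the stilts where they are. Glaze sticks in the fire, so no glazed tumbler may touch the shelf itself. Leave the unglazed terracotta tumblers and the brush where they are.

Things in the scene. Friction and masses are not known exactly. Their poses are not given: they have to be found in the camera images.
- tumbler_large: Large blue-glazed eight-sided open tumbler, mouth up: 64 mm over the flats, 69 over the corners, 94 tall; upright sides above the lowest 26 mm, which narrow to a flat foot 61 mm over the flats; wall 4.5 mm; about 300 g, varies. Origin: centre of the foot's underside; z up; x square to a flat (flats every 45 degrees).
- tumbler_medium: Medium blue-glazed eight-sided open tumbler, mouth up: 57 mm over the flats, 62 over the corners, 76 tall; upright sides above the lowest 21 mm, which narrow to a flat foot 54 mm over the flats; wall 4.5 mm; about 210 g, varies. Origin: centre of the foot's underside; z up; x square to a flat (flats every 45 degrees).
- tumbler_small: Small blue-glazed eight-sided open tumbler, mouth up: 50 mm over the flats, 54 over the corners, 60 tall; upright sides above the lowest 17 mm, which narrow to a flat foot 47 mm over the flats; wall 4.5 mm; about 140 g, varies. Origin: centre of the foot's underside; z up; x square to a flat (flats every 45 degrees).
- stilt_large: Large cream three-armed kiln stilt, loose on the kiln shelf: 20 mm high; flat arms 9 mm thick, 8 wide, reach 26.5 mm from the centre; on each a 4 mm steel pin 22.5 mm from the centre, blunt tip 20 mm above the shelf. 50 g. Origin: centre of its underside; z up; x along one arm. Takes the large tumbler.
- stilt_medium: Medium cream three-armed kiln stilt, loose on the kiln shelf: 20 mm high; flat arms 9 mm thick, 8 wide, reach 23 mm from the centre; on each a 4 mm steel pin 19 mm from the centre, blunt tip 20 mm above the shelf. 50 g. Origin: centre of its underside; z up; x along one arm. Takes the medium tumbler.
- stilt_small: Small cream three-armed kiln stilt, loose on the kiln shelf: 20 mm high; flat arms 9 mm thick, 8 wide, reach 19.5 mm from the centre; on each a 4 mm steel pin 15.5 mm from the centre, blunt tip 20 mm above the shelf. 50 g. Origin: centre of its underside; z up; x along one arm. Takes the small tumbler.
- kiln_shelf: The buff-brown ceramic kiln shelf lying flat on the bench on the robot's left, a rectangular slab 300 mm (its x) by 260 mm (its y), 18 mm thick; it does not move. Origin: centre of its underside, on the bench; z up.
- bisque_medium: Medium unglazed terracotta-pink eight-sided open tumbler, mouth up: 57 mm over the flats, 62 over the corners, 76 tall; upright sides above the lowest 21 mm, which narrow to a flat foot 54 mm over the flats; wall 4.5 mm; about 210 g, varies. Origin: centre of the foot's underside; z up; x square to a flat (flats every 45 degrees). Leave it.
- bisque_small: Small unglazed terracotta-pink eight-sided open tumbler, mouth up: 50 mm over the flats, 54 over the corners, 60 tall; upright sides above the lowest 17 mm, which narrow to a flat foot 47 mm over the flats; wall 4.5 mm; about 140 g, varies. Origin: centre of the foot's underside; z up; x square to a flat (flats every 45 degrees). Leave it.
- brush: A flat glaze brush lying on the bench on the far right, about 175 mm long, 50 mm wide and 13 mm thick, wooden handle, steel ferrule, straw-coloured bristles. Origin: on the bench under the join of ferrule and handle; x towards the bristles. Bystander: leave it.
There are look-alikes about, which are no part of the job. What is shaped like the tumbler_large but green is not meant.

How it is judged:
At the end, for the whole second after the job is handed in: Each blue tumbler stands released and at rest on its own size of stilt: centres within 10 mm, foot at pin height within 4 mm, upright within 5 degrees; each stilt flat within 5 degrees and within 20 mm of its start; unglazed tumblers and brush within 20 mm of their starts (horizontal distance between tumbler_large and stilt_large below 0.01 m and z of tumbler_large in the frame of stilt_large between 0.016 and 0.024 m and angle between each of tumbler_large, stilt_large, tumbler_medium, stilt_medium, tumbler_small, stilt_small's own z axis and vertical below 0.09 rad and linear speed of each of tumbler_large, tumbler_medium, tumbler_small below 0.01 m/s and angular speed of each of tumbler_large, tumbler_medium, tumbler_small below 0.1 rad/s and distance of each of stilt_large, stilt_medium, stilt_small, bisque_medium, bisque_small, brush from where it was at the start of the episode below 0.02 m and horizontal distance between tumbler_medium and stilt_medium below 0.01 m and z of tumbler_medium in the frame of stilt_medium between 0.016 and 0.024 m and horizontal distance between tumbler_small and stilt_small below 0.01 m and z of tumbler_small in the frame of stilt_small between 0.016 and 0.024 m); the robot touches nothing.
It fails at once if a glazed tumbler tips (leans more than 35 degrees) (angle between any of tumbler_large, tumbler_medium, tumbler_small's own z axis and vertical above 0.61 rad).
It fails at once if a glazed tumbler touches the kiln shelf itself (contact force between any of tumbler_large, tumbler_medium, tumbler_small and kiln_shelf above 0.3 N).
It fails at once if a glazed tumbler is dropped on a stilt (faster than 0.4 m/s within 10 mm of its pins: a fall of about 10 mm or more) or pressed on it with over 45 N (contact force between any of tumbler_large, tumbler_medium, tumbler_small and stilt_large above 45 N or contact force between any of tumbler_large, tumbler_medium, tumbler_small and stilt_medium above 45 N or contact force between any of tumbler_large, tumbler_medium, tumbler_small and stilt_small above 45 N or (distance between tumbler_large and stilt_large below 0.03 m and linear speed of tumbler_large above 0.4 m/s) or (distance between tumbler_large and stilt_medium below 0.03 m and linear speed of tumbler_large above 0.4 m/s) or (distance between tumbler_large and stilt_small below 0.03 m and linear speed of tumbler_large above 0.4 m/s) or (distance between tumbler_medium and stilt_large below 0.03 m and linear speed of tumbler_medium above 0.4 m/s) or (distance between tumbler_medium and stilt_medium below 0.03 m and linear speed of tumbler_medium above 0.4 m/s) or (distance between tumbler_medium and stilt_small below 0.03 m and linear speed of tumbler_medium above 0.4 m/s) or (distance between tumbler_small and stilt_large below 0.03 m and linear speed of tumbler_small above 0.4 m/s) or (distance between tumbler_small and stilt_medium below 0.03 m and linear speed of tumbler_small above 0.4 m/s) or (distance between tumbler_small and stilt_small below 0.03 m and linear speed of tumbler_small above 0.4 m/s)).
It fails at once if an unglazed tumbler is shifted by more than 20 mm or tipped (distance of any of bisque_medium, bisque_small from where it was at the start of the episode above 0.02 m or angle between any of bisque_medium, bisque_small's own z axis and vertical above 0.3 rad).
It fails at once if the brush is shifted by more than 20 mm (distance of brush from where it was at the start of the episode above 0.02 m).
It also fails if it takes over 93 s, if anything falls off the work surface, if the arm or the gripper's body presses on something with over 40 N, if the wrist force passes 120 N, or if a joint passes its speed limit or range.

## Working session

There is one attempt and no reset: what is moved stays moved. The work goes in short steps, Python scripts to look and compute and a tool call to move; the robot and the scene stay as the last step left them, time stands still between calls to the robot, and variables do not carry over. Pictures are saved under pics/ and viewed, at most 14 in all, crops included, and the job is handed in when it is done.

Besides the shell and the picture viewer there is one more tool, called after "Emit:" in YAML: its name, and indented under it one key for each argument. arm_command: Moves the arm, as the interface text tells. Its arguments: {"type":"object","properties":{"motion":{"type":"string"},"squeeze":{"type":"number"}},"required":["motion"]}

```bash
mkdir -p pics; python3 - <<'E'
from workcell import get_obs, optics
import cv2,numpy as np
for n in("top","scene"):
    r=optics.read_camera(n); cv2.imwrite(f"pics/{n}0.png",r["image"][:,:,::-1]); np.savez(f"{n}0.npz",**r)
    print(n,r.keys(),np.round(r["camera_matrix"],1).tolist(),np.round(r["extrinsics"],3).tolist())
o=get_obs();print(o)
E
```

```text
top dict_keys(['image', 'camera_matrix', 'extrinsics']) [[409.6, 0.0, 309.3], [0.0, 409.6, 202.1], [0.0, 0.0, 1.0]] [[-0.007, 0.986, -0.165, 0.375], [-1.0, -0.007, 0.001, -0.045], [-0.001, 0.165, 0.986, 1.117], [0.0, 0.0, 0.0, 1.0]]
scene dict_keys(['image', 'camera_matrix', 'extrinsics']) [[433.8, 0.0, 316.6], [0.0, 433.8, 202.7], [0.0, 0.0, 1.0]] [[-0.575, -0.578, 0.579, 1.111], [0.818, -0.389, 0.424, 0.347], [-0.019, 0.718, 0.696, 0.736], [0.0, 0.0, 0.0, 1.0]]
{'t': 0.1, 'joint_pos': array([-1.30599923e+00,  4.23747108e-01,  1.63059075e+00, -3.33096411e-05,
        1.08858251e+00, -1.90489439e-02]), 'joint_velocities': array([ 0.0005429 , -0.0026731 , -0.00354221, -0.00251367,  0.00082471,
       -0.00269323]), 'joint_torque': array([-7.04712274e-04, -5.45612240e+01, -2.74324715e+01,  6.44368306e-02,
        1.87821494e-02, -3.40211375e-05]), 'ee_pos': array([ 0.1748905 , -0.59952571,  0.2219992 ]), 'tcp_rot': array([[ 9.59981125e-01,  2.80064454e-01, -3.75962521e-04],
       [ 2.80064707e-01, -9.59980280e-01,  1.27371073e-03],
       [-4.19550471e-06, -1.32803210e-03, -9.99999118e-01]]), 'ft_force': array([ 0.22843295, -0.20075164,  0.28270073]), 'wrist_torque': array([ 0.00686328,  0.00326705, -0.01074579]), 'grasp_force': 0.0, 'width': 0.9975185310821694}
```

View pics/top0.png

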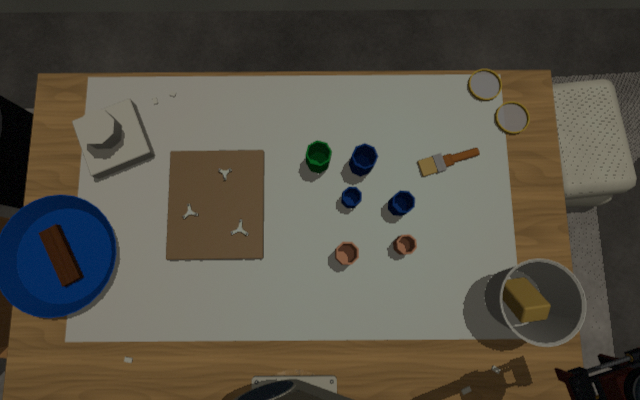

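View pics/scene0.png

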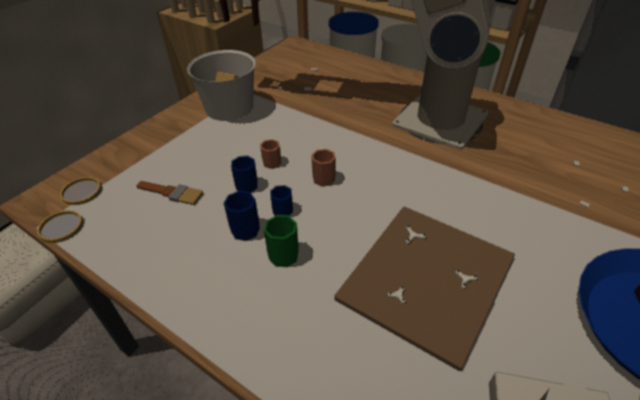

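The two views show three blue tumblers, at top pixels large (363,160), medium (402,203) and small (351,197). There is a green look-alike at (318,156), terracotta at (346,254) and (405,245), and stilts at (225,173), (190,212) and (240,229). The three blue ones fit the description, and the green one does not. I'll confirm this in one enlarged crop.

```bash
python3 - <<'E'
import cv2,numpy as np
t=np.load("top0.npz")["image"][:,:,::-1]
a=cv2.resize(t[140:270,160:270],None,fx=4,fy=4,interpolation=cv2.INTER_CUBIC)
b=cv2.resize(t[135:225,335:425],None,fx=4,fy=4,interpolation=cv2.INTER_CUBIC)
b=np.vstack([b,np.zeros((160,360,3),np.uint8)])
cv2.imwrite("pics/crop1.png",cv2.convertScaleAbs(np.hstack([a,b]),alpha=1.5))
E
```

```text
(no output)
```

View pics/crop1.png

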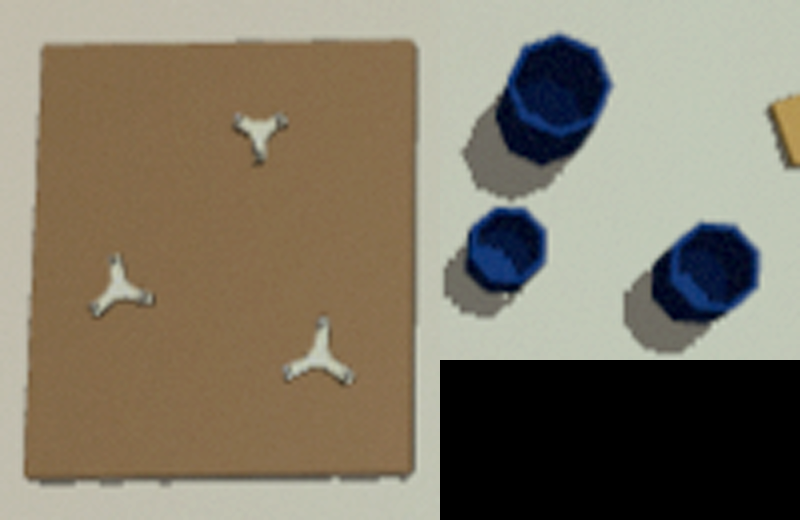

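```bash
cat > fit.py <<'E'
import cv2,numpy as np
from scipy.optimize import minimize
S=8
def proj(c,P):
    K,E=c["camera_matrix"],c["extrinsics"]
    q=(np.asarray(P)-E[:3,3])@E[:3,:3]*[1,-1,-1]
    u=q@K.T; return u[:,:2]/u[:,2:]
def ray(c,px,z):
    K,E=c["camera_matrix"],c["extrinsics"]
    d=E[:3,:3]@(np.linalg.inv(K)@[px[0],px[1],1]*[1,-1,-1]); o=E[:3,3]
    return (o+d*(z-o[2])/d[2])[:2]
D=dict(large=(.064,.061,.026,.094,.0265,.0225),medium=(.057,.054,.021,.076,.023,.019),small=(.050,.047,.017,.060,.0195,.0155))
def octo(w,z):
    a=np.pi/8+np.arange(8)*np.pi/4; r=w/2/np.cos(np.pi/8)
    return np.c_[r*np.cos(a),r*np.sin(a),0*a+z]
def tumbler(s):
    w,f,h,H,*_=D[s]; return [np.vstack([octo(f,0),octo(w,h),octo(w,H)])]
def stilt(s):
    R,p=D[s][4:]; out=[]
    for k in range(3):
        a=k*2*np.pi/3; M=np.array([[np.cos(a),np.sin(a),0],[-np.sin(a),np.cos(a),0],[0,0,1]])
        B=np.array([[x,y,z] for x in(0,R) for y in(-.004,.004) for z in(0,.009)])
        t=np.arange(8)*np.pi/4; P=np.array([[p+.002*np.cos(u),.002*np.sin(u),z] for u in t for z in(.009,.02)])
        out+=[B@M,P@M]
    return out
def render(c,parts,x,y,yaw,z0,box):
    u0,v0,u1,v1=box; m=np.zeros(((v1-v0)*S,(u1-u0)*S),np.uint8); C,s=np.cos(yaw),np.sin(yaw)
    for P in parts:
        Q=P@np.array([[C,s,0],[-s,C,0],[0,0,1]])+[x,y,z0]
        q=(proj(c,Q)-[u0,v0]+.5)*S
        cv2.fillConvexPoly(m,cv2.convexHull(np.round(q).astype(np.int32)),255)
    return cv2.resize(m,(u1-u0,v1-v0),interpolation=cv2.INTER_AREA)/255.
def fit(c,mask,parts,xy,z0,sym,pad=6):
    v,u=np.nonzero(mask); box=(u.min()-pad,v.min()-pad,u.max()+pad,v.max()+pad)
    M=mask[box[1]:box[3],box[0]:box[2]].astype(float)
    f=lambda p:np.abs(render(c,parts,p[0]/100,p[1]/100,p[2],z0,box)-M).sum()/M.sum()
    best=min((minimize(f,[xy[0]*100,xy[1]*100,y],method="Nelder-Mead",options=dict(initial_simplex=np.array([[xy[0]*100,xy[1]*100,y],[xy[0]*100+.8,xy[1]*100,y],[xy[0]*100,xy[1]*100+.8,y],[xy[0]*100,xy[1]*100,y+sym/6]]))) for y in np.arange(0,sym,sym/4)),key=lambda r:r.fun)
    return best.x[0]/100,best.x[1]/100,np.degrees(best.x[2]%sym),best.fun
def comps(m,amin):
    n,l,st,ce=cv2.connectedComponentsWithStats(m.astype(np.uint8)); return [(l==i,ce[i],st[i]) for i in range(1,n) if st[i][4]>=amin]
def masks(im):
    i=im.astype(float)+1; r,g,b=i[...,0],i[...,1],i[...,2]
    return (b>1.6*r)&(b>1.35*g), (g>85)&(b>.75*r)
E
python3 - <<'E'
from fit import *
for n in("top","scene"):
    c=np.load(n+"0.npz"); B,W=masks(c["image"])
    if n=="top":
        B[:,:300]=0
        bw=np.zeros_like(B); bw[155:255,172:260]=1
        for m,ce,st in comps(W&bw,10):
            xy=ray(c,ce,.025)
            print(n,"stilt",ce.round(1),st[4],[(s,)+tuple(np.round(fit(c,m,stilt(s),xy,.018,2*np.pi/3),4)) for s in D])
    else:
        B[:,500:]=0;B[:140]=0
        bw=np.zeros_like(B); bw[222:310,380:480]=1
        for m,ce,st in comps(W&bw,10):
            xy=ray(c,ce,.025)
            print(n,"stilt",ce.round(1),st[4],[(s,)+tuple(np.round(fit(c,m,stilt(s),xy,.018,2*np.pi/3),4)) for s in D])
    for m,ce,st in comps(B,100):
        xy=ray(c,ce,.04)
        print(n,"tumb",ce.round(1),st[:5],[(s,)+tuple(np.round(fit(c,m,tumbler(s),xy,0,np.pi/4),4)) for s in D])
E
```

```text
top stilt [224.1 172.4] 53 [('large', np.float64(0.6416), np.float64(0.1862), np.float64(62.4942), np.float64(1.0432)), ('medium', np.float64(0.6419), np.float64(0.1862), np.float64(61.8069), np.float64(0.7888)), ('small', np.float64(0.6417), np.float64(0.1862), np.float64(61.8263), np.float64(0.5327))]
top stilt [188.8 211.9] 62 [('large', np.float64(0.5334), np.float64(0.2775), np.float64(7.8085), np.float64(0.8235)), ('medium', np.float64(0.533), np.float64(0.2778), np.float64(8.1525), np.float64(0.5918)), ('small', np.float64(0.5331), np.float64(0.2784), np.float64(10.4845), np.float64(0.4257))]
top stilt [239.4 228.9] 90 [('large', np.float64(0.4865), np.float64(0.1424), np.float64(116.1735), np.float64(0.2777)), ('medium', np.float64(0.4864), np.float64(0.1426), np.float64(116.6069), np.float64(0.2626)), ('small', np.float64(0.4861), np.float64(0.1425), np.float64(116.9466), np.float64(0.3108))]
top tumb [362.6 159.2] [349 144  29  32 642] [('large', np.float64(0.6661), np.float64(-0.1879), np.float64(16.6525), np.float64(0.0887)), ('medium', np.float64(0.6706), np.float64(-0.1
[... 2268 characters left out ...]
), np.float64(54.7579), np.float64(0.7239))]
scene tumb [242.8 200. ] [ 225  157   34   83 1943] [('large', np.float64(0.6602), np.float64(-0.188), np.float64(2.4099), np.float64(0.4056)), ('medium', np.float64(0.6619), np.float64(-0.1875), np.float64(24.709), np.float64(0.4683)), ('small', np.float64(0.6641), np.float64(-0.1828), np.float64(23.6192), np.float64(0.6185))]
scene tumb [281.4 200. ] [271 186  21  28 500] [('large', np.float64(0.5958), np.float64(-0.1103), np.float64(44.7935), np.float64(0.6087)), ('medium', np.float64(0.5816), np.float64(-0.1294), np.float64(43.8786), np.float64(0.5691)), ('small', np.float64(0.561), np.float64(-0.156), np.float64(41.2987), np.float64(0.2892))]
```

```bash
python3 - <<'E'
from fit import *
c=np.load("top0.npz"); im=c["image"].astype(float); B,_=masks(c["image"]); B[:,:300]=0
T=(im[...,2]+1)/(im[...,0]+1); bw=np.zeros_like(B); bw[155:255,172:260]=1
for th in(.66,.75):
  for m,ce,st in comps((T>th)&bw,10):
    print(th,"stilt",ce.round(1),st[4],[(s,)+tuple(float(v) for v in np.round(fit(c,m,stilt(s),ray(c,ce,.025),.018,2*np.pi/3),4)) for s in D])
for s,(x,y) in dict(large=(.666,-.188),medium=(.549,-.287),small=(.5675,-.155)).items():
    u,v=proj(c,[[x,y,.05]])[0]
    m=[m for m,ce,st in comps(B,100) if np.hypot(*(ce-[u,v]))<8][0]
    vv,uu=np.nonzero(m); box=(uu.min()-6,vv.min()-6,uu.max()+6,vv.max()+6); M=m[box[1]:box[3],box[0]:box[2]].astype(float)
    for yaw in range(0,45,5):
        f=lambda p:np.abs(render(c,tumbler(s),p[0]/100,p[1]/100,np.radians(yaw),0,box)-M).sum()/M.sum()
        r=minimize(f,[x*100,y*100],method="Nelder-Mead",options=dict(initial_simplex=[[x*100,y*100],[x*100+.5,y*100],[x*100,y*100+.5]])); print(s,yaw,np.round(r.x/100,4),round(r.fun,3))
for n in((318,156,.094),(346,254,.076),(405,245,.06)): print("other",ray(c,n[:2],n[2]*.6).round(3))
E
```

```text
0.66 stilt [224.3 172.1] 83 [('large', 0.6415, 0.1865, 62.5432, 0.4822), ('medium', 0.6416, 0.1865, 63.0189, 0.3158), ('small', 0.6419, 0.1867, 62.4999, 0.1667)]
0.66 stilt [189.2 211.7] 101 [('large', 0.5335, 0.2784, 11.1531, 0.2909), ('medium', 0.5332, 0.2785, 11.655, 0.1732), ('small', 0.5332, 0.2784, 12.3373, 0.2456)]
0.66 stilt [239.3 228.8] 118 [('large', 0.4865, 0.1422, 115.4003, 0.1924), ('medium', 0.4865, 0.1427, 114.6864, 0.2908), ('small', 0.4863, 0.1426, 117.166, 0.3971)]
0.75 stilt [224.6 172.4] 70 [('large', 0.6413, 0.1863, 61.8764, 0.6031), ('medium', 0.6412, 0.1862, 61.7944, 0.4018), ('small', 0.6413, 0.1862, 61.7425, 0.2216)]
0.75 stilt [189.4 211.9] 83 [('large', 0.5331, 0.2779, 10.971, 0.4007), ('medium', 0.5329, 0.2781, 10.7987, 0.2392), ('small', 0.5331, 0.2779, 11.1607, 0.2558)]
0.75 stilt [239.5 229. ] 99 [('large', 0.4861, 0.1426, 115.7315, 0.2048), ('medium', 0.4861, 0.1426, 115.802, 0.2402), ('small', 0.486, 0.1427, 115.432, 0.3513)]
large 0 [ 0.6661 -0.188 ] 0.108
large 5 [ 0.6666 -0.188 ] 0.104
large 10 [ 0.6663 -0.1884] 0.096
large 15 [ 0.6664 -0.1888] 0.09
large 20 [ 0.666 -0.188] 0.089
large 25 [ 0.6661 -0.1879] 0.089
large 30 [ 0.6666 -0.1872] 0.1
large 35 [ 0.6657 -0.1875] 0.106
large 40 [ 0.6659 -0.1878] 0.11
medium 0 [ 0.549 -0.287] 0.121
medium 5 [ 0.5493 -0.2873] 0.127
medium 10 [ 0.5493 -0.2867] 0.127
medium 15 [ 0.549  -0.2875] 0.132
medium 20 [ 0.549  -0.2872] 0.132
medium 25 [ 0.549  -0.2871] 0.127
medium 30 [ 0.5487 -0.287 ] 0.124
medium 35 [ 0.5492 -0.2871] 0.12
medium 40 [ 0.5497 -0.2866] 0.12
small 0 [ 0.5678 -0.1561] 0.112
small 5 [ 0.5674 -0.1557] 0.114
small 10 [ 0.5676 -0.1559] 0.116
small 15 [ 0.5676 -0.1562] 0.123
small 20 [ 0.5679 -0.1561] 0.126
small 25 [ 0.5675 -0.1562] 0.128
small 30 [ 0.5676 -0.1558] 0.121
small 35 [ 0.5679 -0.1564] 0.118
small 40 [ 0.5676 -0.1561] 0.114
other [ 0.676 -0.07 ]
other [ 0.416 -0.14 ]
other [ 0.439 -0.296]
```

```bash
cat > go.py <<'E'
import sys,numpy as np
from workcell import get_obs
from scipy.spatial.transform import Rotation as Ro
x,y,z,yaw=map(float,sys.argv[1:5]); o=get_obs(); R=np.array(o["tcp_rot"]); p=np.array(o["ee_pos"])
c,s=np.cos(np.radians(yaw)),np.sin(np.radians(yaw)); T=np.array([[c,s,0],[s,-c,0],[0,0,-1]])
print("t",round(o["t"],1),"at",p.round(4),"yaw",np.degrees(np.arctan2(R[1,0],R[0,0])).round(1),"w",round(o["width"]*88,1))
print("turn",(np.degrees(Ro.from_matrix(R.T@T).as_rotvec())/8).round(2),"shift",(R.T@(np.array([x,y,z])-p)/.025).round(2))
E
python3 go.py .663 -.187 .17 20
```

```text
t 0.1 at [ 0.1749 -0.5995  0.222 ] yaw 16.3 w 87.8
turn [-0.01 -0.   -0.47] shift [ 23.36 -10.37   2.09]
```

Emit:
arm_command:
  motion: "0 0 -0.47 23.36 -10.37 1 87.8; 0 0 -0.47 23.36 -10.37 1 87.8; 0 0 -0.47 23.36 -10.37 1 87.8; 0 0 -0.47 23.36 -10.37 1 87.8; 0 0 -0.47 23.36 -10.37 1 87.8; 0 0 -0.47 23.36 -10.37 1 87.8; 0 0 -0.47 23.36 -10.37 1 87.8; 0 0 -0.47 23.36 -10.37 1 87.8; 0 0 -0.47 23.36 -10.37 1 87.8; 0 0 -0.47 23.36 -10.37 1 87.8; 0 0 -0.47 23.36 -10.37 1 87.8; 0 0 -0.47 23.36 -10.37 1 87.8"
  squeeze: 25

```text
t: 1.3
ee_pos: [0.6341, -0.2113, 0.1987]
tcp_rot: [[0.94, 0.343, -0.001], [0.343, -0.94, 0.0], [-0.001, -0.0, -1.0]]
ft_force: [0.7, -1.5, 0.1]
width: 1.002
grasp_force: 0.0
```

```bash
python3 go.py .663 -.187 .15 20
```

```text
t 1.3 at [ 0.6341 -0.2113  0.1987] yaw 20.0 w 88.2
turn [-0.  0.  0.] shift [ 1.42 -0.52  1.95]
```

Emit:
arm_command:
  motion: "0 0 0 1.42 -0.52 0 87.8; 0 0 0 1.42 -0.52 1.9 87.8; 0 0 0 1.42 -0.52 1.9 87.8; 0 0 0 1.42 -0.52 1.9 87.8; 0 0 0 1.42 -0.52 1.9 87.8"

```text
t: 1.8
ee_pos: [0.662, -0.1896, 0.1532]
tcp_rot: [[0.94, 0.341, 0.001], [0.341, -0.94, -0.0], [0.001, 0.001, -1.0]]
ft_force: [-0.0, -0.0, 1.5]
width: 0.999
grasp_force: 0.0
```

```bash
python3 - <<'E'
from workcell import optics
import cv2,numpy as np
o=[]
for n,(u,v,w,h) in dict(top=(300,110,130,110),scene=(190,110,130,110)).items():
    r=optics.read_camera(n); np.savez(n+"1.npz",**r); o.append(cv2.resize(r["image"][v:v+h,u:u+w,::-1],None,fx=3,fy=3,interpolation=cv2.INTER_CUBIC))
cv2.imwrite("pics/pre1.png",cv2.convertScaleAbs(np.hstack(o),alpha=1.5))
E
python3 go.py .663 -.187 .041 20
```

```text
t 1.9 at [ 0.6624 -0.1898  0.1538] yaw 19.9 w 88.0
turn [ 0.01 -0.02 -0.01] shift [ 0.05 -0.1   4.51]
```

View pics/pre1.png

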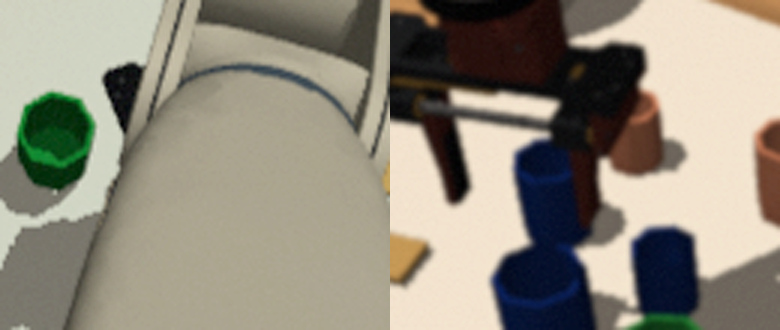

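The crop shows the fingertips at scene px (212,177) and (257,184), either side of and above the large tumbler. I'll check this against the projection of the measured TCP.

```bash
python3 - <<'E'
from fit import *
from workcell import get_obs
o=get_obs();p=np.array(o["ee_pos"]);y=np.array(o["tcp_rot"])[:,1]
c=np.load("scene1.npz")
for d in(-.0575,-.044,0,.044,.0575): print(d,proj(c,[p+d*y])[0].round(1))
E
```

```text
-0.0575 [260.  182.8]
-0.044 [253.8 181.7]
0 [233.7 178.3]
0.044 [214.1 174.9]
0.0575 [208.2 173.9]
```

Emit:
arm_command:
  motion: "0 0 0 0 -0.08 2 87.8; 0 0 0 0 -0.08 3.5 87.8; 0 0 0 0 -0.08 4.5 87.8; 0 0 0 0 -0.08 4.5 87.8; 0 0 0 0 -0.08 4.5 60; 0 0 0 0 -0.08 4.5 60; 0 0 0 0 -0.08 4.5 50; 0 0 0 0 -0.08 4.5 50; 0 0 0 0 -0.08 4.5 50; 0 0 0 0 -0.08 4.5 50"

```text
t: 2.9
ee_pos: [0.6624, -0.1872, 0.0413]
tcp_rot: [[0.94, 0.342, 0.003], [0.342, -0.94, -0.001], [0.002, 0.002, -1.0]]
ft_force: [-1.3, -0.9, 7.0]
width: 0.729
grasp_force: 25.0
```

Emit:
arm_command:
  motion: "0 0 0 0 0 -1 50; 0 0 0 0 0 -2.5 50; 0 0 0 0 0 -4 50; 0 0 0 0 0 -5.2 50; 0 0 0 0 0 -5.2 50; 0 0 0 0 0 -5.2 50"

```text
t: 3.5
ee_pos: [0.661, -0.1867, 0.1694]
tcp_rot: [[0.94, 0.342, 0.001], [0.342, -0.94, -0.0], [0.0, 0.0, -1.0]]
ft_force: [-0.1, -0.6, -4.3]
width: 0.73
grasp_force: 25.0
```

```bash
python3 go.py .484 .1435 .171 20
```

```text
t 3.5 at [ 0.661  -0.1867  0.1694] yaw 20.0 w 64.2
turn [ 0. -0.  0.] shift [ -2.13 -14.83  -0.07]
```

Emit:
arm_command:
  motion: "0 0 0 -0.14 -1 0 50; 0 0 0 -0.36 -2.5 0 50; 0 0 0 -0.58 -4 0 50; 0 0 0 -0.79 -5.5 0 50; 0 0 0 -1.01 -7 0 50; 0 0 0 -1.22 -8.5 0 50; 0 0 0 -1.44 -10 0 50; 0 0 0 -1.65 -11.5 0 50; 0 0 0 -1.87 -13 0 50; 0 0 0 -2.05 -14.3 0 50; 0 0 0 -2.13 -14.8 0 50; 0 0 0 -2.13 -14.8 0 50"

```text
t: 4.7
ee_pos: [0.4828, 0.1434, 0.1678]
tcp_rot: [[0.939, 0.345, -0.003], [0.345, -0.939, -0.001], [-0.003, -0.0, -1.0]]
ft_force: [0.1, 0.7, -2.2]
width: 0.729
grasp_force: 25.0
```

```bash
cat > look.py <<'E'
import sys,cv2,numpy as np
from workcell import optics
tag,u,v,w,h=sys.argv[1],*map(int,sys.argv[2:])
r=optics.read_camera("scene"); np.savez(f"scene{tag}.npz",**r)
cv2.imwrite(f"pics/s{tag}.png",cv2.convertScaleAbs(cv2.resize(r["image"][v:v+h,u:u+w,::-1],None,fx=4,fy=4,interpolation=cv2.INTER_CUBIC),alpha=1.5))
E
python3 look.py L 340 150 190 150; python3 go.py .484 .1435 .079 20
```

```text
t 4.8 at [0.4838 0.1426 0.1682] yaw 20.1 w 64.2
turn [0.   0.01 0.01] shift [ 0.03 -0.03  3.57]
```

View pics/sL.png

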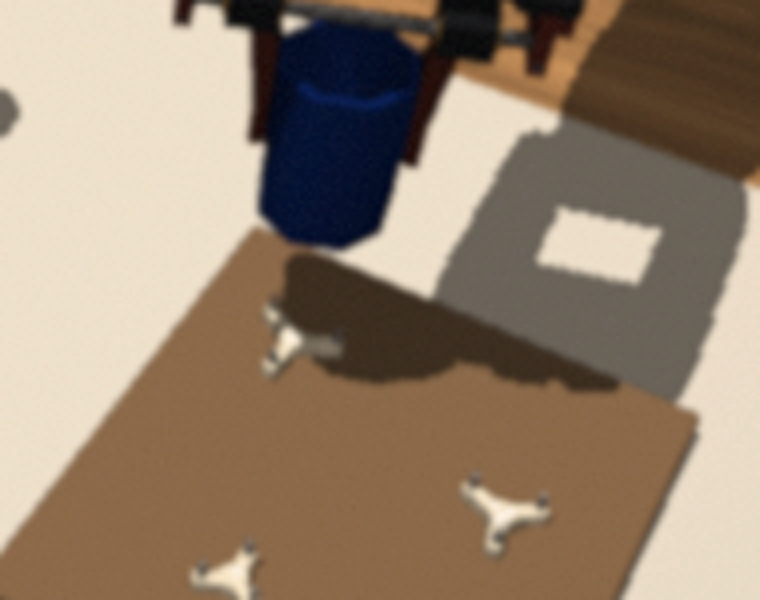

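The large tumbler hangs upright between the fingers, with its foot at about scene px (420,212). The large stilt is at about (412,236). I'll measure the camera bias by fitting both in this view.

```bash
cat > held.py <<'E'
import sys
from fit import *
from workcell import get_obs
tag,s,gz=sys.argv[1],sys.argv[2],float(sys.argv[3])   # gz: TCP z when grasped
o=get_obs(); p=np.array(o["ee_pos"]); R=np.array(o["tcp_rot"]); yaw=np.arctan2(R[1,0],R[0,0])
c=np.load(f"scene{tag}.npz"); B,_=masks(c["image"]); z0=p[2]-gz
q=np.vstack([proj(c,P+[*p[:2],z0]) for P in tumbler(s)]); u0,v0=(q.min(0)-10).astype(int); u1,v1=(q.max(0)+10).astype(int)
cut=int(proj(c,[[*p[:2],z0+D[s][3]*.45]])[0][1])   # rows below the finger tips
box=(u0,cut,u1,v1); M=B[cut:v1,u0:u1].astype(float)
f=lambda a:np.abs(render(c,tumbler(s),a[0]/100,a[1]/100,yaw,z0,box)-M).sum()/M.sum()
x,y=p[:2]*100; r=minimize(f,[x,y],method="Nelder-Mead",options=dict(initial_simplex=[[x,y],[x+.6,y],[x,y+.6]]))
print("held fit",(r.x/100).round(4),"minus TCP",(r.x/100-p[:2]).round(4),round(r.fun,3))
c=np.load("scene0.npz"); im=c["image"].astype(float); T=(im[...,2]+1)/(im[...,0]+1)
for k,xy in dict(small=(.6416,.1865),medium=(.5332,.2783),large=(.4865,.1424)).items():
    u,v=proj(c,[[*xy,.028]])[0].astype(int); w=np.zeros(T.shape,bool); w[v-15:v+18,u-17:u+17]=1
    m=max(comps((T>.72)&w,30),key=lambda t:t[2][4])[0]
    print(k,np.round(fit(c,m,stilt(k),xy,.018,2*np.pi/3),4))
E
python3 held.py L large .041
```

```text
held fit [0.48   0.1433] minus TCP [-0.0038  0.0007] 0.078
small [ 0.6373  0.1892 56.6176  0.3392]
medium [ 0.5297  0.2815 10.5704  0.2808]
large [  0.4818   0.1454 115.5659   0.3117]
```

```bash
python3 go.py .4855 .144 .084 20
```

```text
t 4.8 at [0.4838 0.1426 0.1682] yaw 20.1 w 64.2
turn [0.   0.01 0.01] shift [ 0.09 -0.03  3.37]
```

Emit:
arm_command:
  motion: "0 0 0 0.09 -0.03 0.6 50; 0 0 0 0.09 -0.03 1.3 50; 0 0 0 0.09 -0.03 2 50; 0 0 0 0.09 -0.03 2.6 50; 0 0 0 0.09 -0.03 3 50; 0 0 0 0.09 -0.03 3.2 50; 0 0 0 0.09 -0.03 3.3 50; 0 0 0 0.09 -0.03 3.37 50; 0 0 0 0.09 -0.03 3.37 50; 0 0 0 0.09 -0.03 3.37 50"

```text
t: 5.75
ee_pos: [0.4867, 0.1442, 0.0854]
tcp_rot: [[0.94, 0.343, 0.001], [0.343, -0.94, 0.0], [0.001, 0.0, -1.0]]
ft_force: [-1.2, -0.7, -3.4]
width: 0.724
grasp_force: 25.0
```

```bash
python3 go.py .4855 .144 .079 20; python3 look.py M 340 150 190 150; python3 held.py M large .041 | head -1
```

```text
t 5.8 at [0.4867 0.1442 0.0854] yaw 20.0 w 63.7
turn [ 0.   -0.01  0.  ] shift [-0.05 -0.01  0.26]
held fit [0.4857 0.1455] minus TCP [-0.0009  0.0013] 0.045
```

View pics/sM.png

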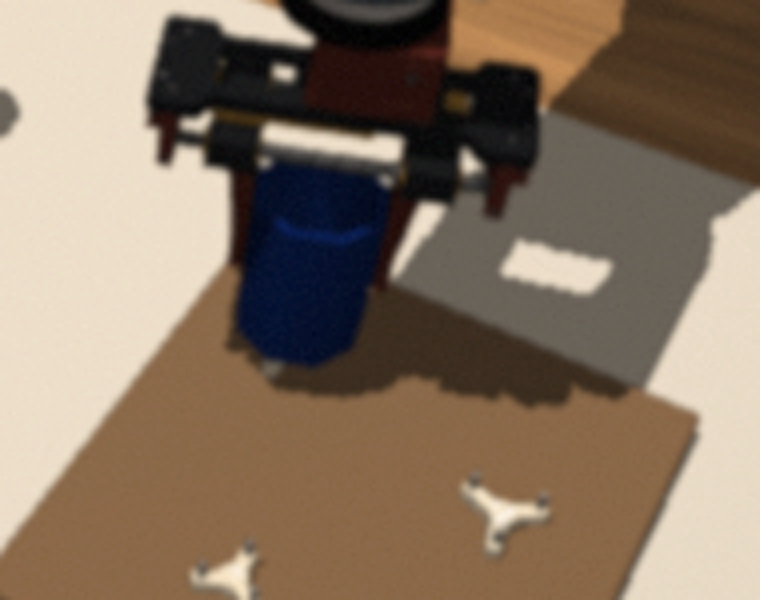

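Emit:
arm_command:
  motion: "0 0 0 -0.1 -0.03 0 50; 0 0 0 -0.12 -0.04 0.05 50; 0 0 0 -0.12 -0.04 0.1 50; 0 0 0 -0.12 -0.04 0.15 50; 0 0 0 -0.12 -0.04 0.2 50; 0 0 0 -0.12 -0.04 0.2 50"

```text
t: 6.4
ee_pos: [0.4831, 0.144, 0.0797]
tcp_rot: [[0.94, 0.342, -0.0], [0.342, -0.94, -0.0], [-0.0, -0.0, -1.0]]
ft_force: [0.9, -0.2, -2.1]
width: 0.73
grasp_force: 25.0
```

Emit:
arm_command:
  motion: "0 0 0 0 0 0.03 50; 0 0 0 0 0 0.03 50"

```text
t: 6.6
ee_pos: [0.4833, 0.144, 0.0792]
tcp_rot: [[0.94, 0.342, 0.0], [0.342, -0.94, 0.0], [0.0, -0.0, -1.0]]
ft_force: [-0.2, 0.1, -1.9]
width: 0.729
grasp_force: 25.0
```

Emit:
arm_command:
  motion: "0 0 0 0 0 0.03 50; 0 0 0 0 0 0.03 50"

```text
t: 6.8
ee_pos: [0.4833, 0.1441, 0.0788]
tcp_rot: [[0.94, 0.342, 0.0], [0.342, -0.94, 0.0], [0.0, 0.0, -1.0]]
ft_force: [-1.2, 0.1, 2.9]
width: 0.728
grasp_force: 25.0
```

Emit:
arm_command:
  motion: "0 0 0 0 0 0.02 50; 0 0 0 0 0 0.02 66; 0 0 0 0 0 0.02 70; 0 0 0 0 0 0.02 78; 0 0 0 0 0 0.02 87.8; 0 0 0 0 0 0.02 87.8; 0 0 0 0 0 0.02 87.8; 0 0 0 0 0 -0.5 87.8; 0 0 0 0 0 -1.5 87.8; 0 0 0 0 0 -3 87.8; 0 0 0 0 0 -4.5 87.8; 0 0 0 0 0 -4.5 87.8"
  squeeze: 15

```text
t: 8.0
ee_pos: [0.4863, 0.1449, 0.1965]
tcp_rot: [[0.94, 0.342, 0.009], [0.342, -0.94, 0.003], [0.01, 0.001, -1.0]]
ft_force: [1.1, 0.2, 0.7]
width: 1.0
grasp_force: 0.0
```

```bash
python3 go.py .5465 -.286 .2 -7
```

```text
t 8.0 at [0.4863 0.1449 0.1965] yaw 20.0 w 88.0
turn [-0.01 -0.07  3.38] shift [-3.64 17.02 -0.16]
```

Emit:
arm_command:
  motion: "0 0 1 -1 2 0 87.8; 0 0 2 -3.64 17.02 0 87.8; 0 0 3.38 -3.64 17.02 0 87.8; 0 0 3.38 -3.64 17.02 0 87.8; 0 0 3.38 -3.64 17.02 0 87.8; 0 0 3.38 -3.64 17.02 0 87.8; 0 0 3.38 -3.64 17.02 0 87.8; 0 0 3.38 -3.64 17.02 0 87.8; 0 0 3.38 -3.64 17.02 0 87.8; 0 0 3.38 -3.64 17.02 0 87.8; 0 0 3.38 -3.64 17.02 0 87.8; 0 0 3.38 -3.64 17.02 0 87.8"
  squeeze: 25

```text
t: 9.2
ee_pos: [0.5428, -0.2857, 0.1906]
tcp_rot: [[0.993, -0.122, -0.001], [-0.122, -0.993, 0.001], [-0.001, -0.001, -1.0]]
ft_force: [-0.6, 0.1, -0.5]
width: 1.0
grasp_force: 0.0
```

```bash
python3 - <<'E'
from fit import *
from workcell import optics
for n in("top","scene"):
    c=optics.read_camera(n); np.savez(n+"2.npz",**c); B,_=masks(c["image"])
    u,v=proj(c,[[.484,.144,.085]])[0]
    for m,ce,st in comps(B,100):
        if np.hypot(*(ce-[u,v]))<12: print(n,ce.round(1),st[:5],np.round(fit(c,m,tumbler("large"),(.484,.144),.038,np.pi/4),4))
E
python3 go.py .5465 -.286 .13 -7
```

```text
top [233.6 225.3] [218 211  32  29 679] [ 0.4868  0.1436 20.1502  0.0727]
scene [417.4 215.1] [ 401  190   35   52 1424] [ 0.4835  0.1463 17.9957  0.1139]
t 9.3 at [ 0.5431 -0.2854  0.191 ] yaw -6.9 w 88.1
turn [-0.    0.    0.01] shift [0.14 0.01 2.44]
```

```bash
python3 go.py .5455 -.2865 .033 -7
```

```text
t 9.3 at [ 0.5431 -0.2854  0.191 ] yaw -6.9 w 88.1
turn [-0.    0.    0.01] shift [0.1  0.03 6.32]
```

Emit:
arm_command:
  motion: "0 0 0 0.1 0.03 1 87.8; 0 0 0 0.1 0.03 2.7 87.8; 0 0 0 0.1 0.03 4 87.8; 0 0 0 0.1 0.03 5.2 87.8; 0 0 0 0.1 0.03 6.32 87.8; 0 0 0 0.1 0.03 6.32 87.8; 0 0 0 0.1 0.03 6.32 60; 0 0 0 0.1 0.03 6.32 50; 0 0 0 0.1 0.03 6.32 45; 0 0 0 0.1 0.03 6.32 45; 0 0 0 0.1 0.03 6.32 45"

```text
t: 10.4
ee_pos: [0.5466, -0.2881, 0.0344]
tcp_rot: [[0.992, -0.122, 0.002], [-0.122, -0.992, -0.001], [0.002, 0.0, -1.0]]
ft_force: [0.7, 2.0, 5.8]
width: 0.649
grasp_force: 24.9
```

```bash
python3 go.py .5297 .279 .18 -7
```

```text
t 10.4 at [ 0.5466 -0.2881  0.0344] yaw -7.0 w 57.1
turn [ 0.   -0.01 -0.  ] shift [ -3.43 -22.43  -5.84]
```

Emit:
arm_command:
  motion: "0 0 0 0 0 -1 45; 0 0 0 0 0 -2.5 45; 0 0 0 0 0 -4 45; 0 0 0 0 0 -5.5 45; 0 0 0 0 0 -6.6 45; 0 0 0 -0.3 -2 -6.6 45; 0 0 0 -0.6 -3.8 -6.6 45; 0 0 0 -0.87 -5.6 -6.6 45; 0 0 0 -1.14 -7.4 -6.6 45; 0 0 0 -1.4 -9.2 -6.6 45; 0 0 0 -1.7 -11 -6.6 45; 0 0 0 -1.96 -12.8 -6.6 45"

```text
t: 11.6
ee_pos: [0.5355, 0.0372, 0.1981]
tcp_rot: [[0.992, -0.123, 0.0], [-0.123, -0.992, -0.0], [0.0, 0.0, -1.0]]
ft_force: [0.4, 0.1, -2.4]
width: 0.646
grasp_force: 24.9
```

```bash
python3 go.py .5297 .279 .2 -7
```

```text
t 11.6 at [0.5355 0.0372 0.1981] yaw -7.0 w 56.9
turn [ 0. -0. -0.] shift [-1.42 -9.57 -0.08]
```

Emit:
arm_command:
  motion: "0 0 0 -0.28 -1.9 0 45; 0 0 0 -0.55 -3.7 0 45; 0 0 0 -0.8 -5.5 0 45; 0 0 0 -1.08 -7.3 0 45; 0 0 0 -1.3 -8.7 0 45; 0 0 0 -1.42 -9.57 0 45; 0 0 0 -1.42 -9.57 0 45; 0 0 0 -1.42 -9.57 0 45"

```text
t: 12.4
ee_pos: [0.5298, 0.2772, 0.1978]
tcp_rot: [[0.993, -0.121, -0.001], [-0.121, -0.993, -0.001], [-0.0, 0.001, -1.0]]
ft_force: [-0.0, -0.0, -1.6]
width: 0.649
grasp_force: 24.9
```

```bash
python3 go.py .5297 .279 .080 -7
```

```text
t 12.4 at [0.5298 0.2772 0.1978] yaw -7.0 w 57.1
turn [0.01 0.   0.01] shift [-0.01 -0.07  4.71]
```

Emit:
arm_command:
  motion: "0 0 0 0 -0.06 1 45; 0 0 0 0 -0.06 2 45; 0 0 0 0 -0.06 3 45; 0 0 0 0 -0.06 3.8 45; 0 0 0 0 -0.06 4.3 45; 0 0 0 0 -0.06 4.6 45; 0 0 0 0 -0.06 4.71 45; 0 0 0 0 -0.06 4.71 45; 0 0 0 0 -0.06 4.71 45; 0 0 0 0 -0.06 4.71 45"

```text
t: 13.4
ee_pos: [0.5309, 0.2792, 0.0811]
tcp_rot: [[0.993, -0.122, 0.001], [-0.122, -0.993, 0.001], [0.001, -0.001, -1.0]]
ft_force: [-0.7, -0.6, -2.2]
width: 0.65
grasp_force: 24.9
```

```bash
python3 go.py .5297 .279 .0735 -7; python3 look.py N 370 170 160 140;  python3 held.py N medium .0344
```

```text
t 13.4 at [0.5309 0.2792 0.0811] yaw -7.0 w 57.2
turn [-0.01 -0.01 -0.  ] shift [-0.05  0.02  0.3 ]
held fit [0.5276 0.2796] minus TCP [-0.0032  0.0005] 0.083
small [ 0.6373  0.1892 56.6176  0.3392]
medium [ 0.5297  0.2815 10.5704  0.2808]
large [  0.4818   0.1454 115.5659   0.3117]
```

View pics/sN.png

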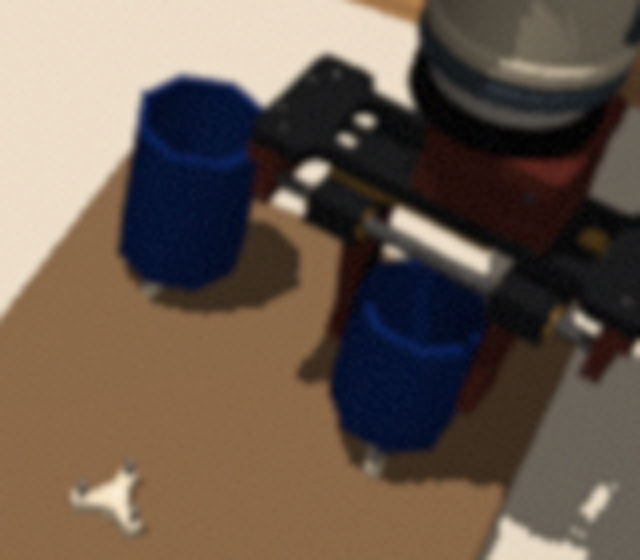

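The medium tumbler hovers over its stilt, with a pin visible at scene px (463,285). The large one stands upright on its stilt at (388,240). I'll lower the medium one now.

Emit:
arm_command:
  motion: "0 0 0 0.02 -0.05 0.06 45; 0 0 0 0.02 -0.05 0.12 45; 0 0 0 0.02 -0.05 0.18 45; 0 0 0 0.02 -0.05 0.24 45; 0 0 0 0.02 -0.05 0.28 45; 0 0 0 0.02 -0.05 0.28 45"

```text
t: 14.05
ee_pos: [0.5309, 0.28, 0.0729]
tcp_rot: [[0.993, -0.122, -0.0], [-0.122, -0.993, -0.0], [-0.0, 0.0, -1.0]]
ft_force: [0.1, -0.5, -1.8]
width: 0.648
grasp_force: 24.9
```

Emit:
arm_command:
  motion: "0 0 0 0 0 0.03 45; 0 0 0 0 0 0.03 45"

```text
t: 14.25
ee_pos: [0.531, 0.2801, 0.0724]
tcp_rot: [[0.993, -0.122, -0.0], [-0.122, -0.993, -0.0], [-0.0, 0.0, -1.0]]
ft_force: [0.3, -0.1, -2.5]
width: 0.65
grasp_force: 24.9
```

Emit:
arm_command:
  motion: "0 0 0 0 0 0.03 45; 0 0 0 0 0 0.03 45"

```text
t: 14.45
ee_pos: [0.5312, 0.2801, 0.072]
tcp_rot: [[0.993, -0.122, 0.0], [-0.122, -0.993, 0.0], [0.0, -0.0, -1.0]]
ft_force: [-0.4, -0.6, 1.5]
width: 0.646
grasp_force: 24.9
```

Emit:
arm_command:
  motion: "0 0 0 0 0 0.03 45; 0 0 0 0 0 0.03 45"

```text
t: 14.65
ee_pos: [0.5312, 0.2801, 0.0718]
tcp_rot: [[0.993, -0.122, 0.0], [-0.122, -0.993, 0.0], [0.0, -0.0, -1.0]]
ft_force: [-2.6, -1.1, 6.3]
width: 0.653
grasp_force: 24.9
```

Contact. I'll release it and rise.

Emit:
arm_command:
  motion: "0 0 0 0 0 0 59; 0 0 0 0 0 0 63; 0 0 0 0 0 0 70; 0 0 0 0 0 0 80; 0 0 0 0 0 0 80; 0 0 0 0 0 0 80; 0 0 0 0 0 -0.5 80; 0 0 0 0 0 -1.5 80; 0 0 0 0 0 -3 80; 0 0 0 0 0 -4.5 87.8; 0 0 0 0 0 -5 87.8; 0 0 0 0 0 -5 87.8"
  squeeze: 15

```text
t: 15.85
ee_pos: [0.5323, 0.2807, 0.1987]
tcp_rot: [[0.992, -0.122, 0.004], [-0.122, -0.993, 0.002], [0.004, -0.003, -1.0]]
ft_force: [-0.0, 0.5, 0.1]
width: 0.998
grasp_force: 0.0
```

```bash
python3 go.py .564 -.1555 .19 0
```

```text
t 15.8 at [0.5323 0.2807 0.1987] yaw -7.0 w 87.8
turn [-0.02 -0.03 -0.88] shift [ 3.39 17.16  0.31]
```

Emit:
arm_command:
  motion: "0 0 -0.5 0.6 3 0 87.8; 0 0 -0.88 3.39 17.16 0 87.8; 0 0 -0.88 3.39 17.16 0 87.8; 0 0 -0.88 3.39 17.16 0 87.8; 0 0 -0.88 3.39 17.16 0 87.8; 0 0 -0.88 3.39 17.16 0 87.8; 0 0 -0.88 3.39 17.16 0 87.8; 0 0 -0.88 3.39 17.16 0 87.8; 0 0 -0.88 3.39 17.16 0 87.8; 0 0 -0.88 3.39 17.16 0 87.8; 0 0 -0.88 3.39 17.16 0 87.8; 0 0 -0.88 3.39 17.16 0 87.8"
  squeeze: 25

```text
t: 17.05
ee_pos: [0.5619, -0.1549, 0.1948]
tcp_rot: [[1.0, 0.001, -0.002], [0.001, -1.0, 0.001], [-0.002, -0.001, -1.0]]
ft_force: [1.4, 0.7, -0.6]
width: 1.001
grasp_force: 0.0
```

```bash
python3 - <<'E'
from fit import *
from workcell import optics
c=optics.read_camera("top"); np.savez("top3.npz",**c); B,_=masks(c["image"])
for s,xy in dict(large=(.4868,.1436),medium=(.5332,.2783)).items():
    u,v=proj(c,[[*xy,.08]])[0]
    for m,ce,st in comps(B,100):
        if np.hypot(*(ce-[u,v]))<12: print(s,ce.round(1),st[4],np.round(fit(c,m,tumbler(s),xy,.038,np.pi/4),4))
E
python3 go.py .564 -.1555 .024 0
```

```text
large [233.7 225.4] 681 [ 0.4867  0.1438 21.701   0.0682]
medium [182.4 208.4] 587 [ 0.5331  0.2784 41.9596  0.0739]
t 17.1 at [ 0.5621 -0.1547  0.1951] yaw 0.1 w 87.8
turn [-0.    0.01  0.01] shift [0.09 0.04 6.85]
```

Emit:
arm_command:
  motion: "0 0 0 0.09 0.04 1 87.8; 0 0 0 0.09 0.04 2.7 87.8; 0 0 0 0.09 0.04 4.3 87.8; 0 0 0 0.09 0.04 5.8 87.8; 0 0 0 0.09 0.04 6.8 87.8; 0 0 0 0.09 0.04 6.8 87.8; 0 0 0 0.09 0.04 6.8 60; 0 0 0 0.09 0.04 6.8 45; 0 0 0 0.09 0.04 6.8 40; 0 0 0 0.09 0.04 6.8 40; 0 0 0 0.09 0.04 6.8 40; 0 0 0 0.09 0.04 6.8 40"

```text
t: 18.3
ee_pos: [0.5654, -0.1571, 0.0268]
tcp_rot: [[1.0, 0.0, 0.001], [0.0, -1.0, -0.0], [0.001, 0.0, -1.0]]
ft_force: [-1.8, 1.6, 7.3]
width: 0.57
grasp_force: 24.9
```

```bash
python3 go.py .638 .187 .17 0
```

```text
t 18.3 at [ 0.5654 -0.1571  0.0268] yaw 0.0 w 50.2
turn [ 0.   -0.01  0.  ] shift [  2.91 -13.76  -5.72]
```

Emit:
arm_command:
  motion: "0 0 0 0 0 -1 40; 0 0 0 0 0 -2.5 40; 0 0 0 0 0 -4 40; 0 0 0 0 0 -5.3 40; 0 0 0 0 0 -5.8 40; 0 0 0 0.32 -1.5 -5.8 40; 0 0 0 0.7 -3.3 -5.8 40; 0 0 0 1.08 -5.1 -5.8 40; 0 0 0 1.46 -6.9 -5.8 40; 0 0 0 1.84 -8.7 -5.8 40; 0 0 0 2.2 -10.5 -5.8 40; 0 0 0 2.6 -12.2 -5.8 40"

```text
t: 19.5
ee_pos: [0.6292, 0.1498, 0.1695]
tcp_rot: [[1.0, 0.001, -0.002], [0.001, -1.0, -0.0], [-0.002, 0.0, -1.0]]
ft_force: [-0.0, -1.4, -0.6]
width: 0.57
grasp_force: 24.9
```

Emit:
arm_command:
  motion: "0 0 0 0.25 -1.2 0 40; 0 0 0 0.32 -1.56 0 40; 0 0 0 0.32 -1.56 0 40; 0 0 0 0.32 -1.56 0 40"

```text
t: 19.9
ee_pos: [0.6372, 0.1858, 0.1701]
tcp_rot: [[1.0, 0.0, -0.002], [0.0, -1.0, -0.001], [-0.002, 0.001, -1.0]]
ft_force: [-0.1, -0.8, -1.1]
width: 0.572
grasp_force: 24.9
```

```bash
python3 go.py .638 .187 .073 0
```

```text
t 19.9 at [0.6372 0.1858 0.1701] yaw 0.0 w 50.3
turn [0.01 0.01 0.  ] shift [ 0.04 -0.05  3.88]
```

Emit:
arm_command:
  motion: "0 0 0 0.04 -0.05 1 40; 0 0 0 0.04 -0.05 2 40; 0 0 0 0.04 -0.05 2.8 40; 0 0 0 0.04 -0.05 3.4 40; 0 0 0 0.04 -0.05 3.7 40; 0 0 0 0.04 -0.05 3.85 40; 0 0 0 0.04 -0.05 3.88 40; 0 0 0 0.04 -0.05 3.88 40; 0 0 0 0.04 -0.05 3.88 40"

```text
t: 20.8
ee_pos: [0.6394, 0.1884, 0.0749]
tcp_rot: [[1.0, 0.0, 0.001], [0.0, -1.0, 0.0], [0.001, -0.0, -1.0]]
ft_force: [-1.0, -0.3, -1.5]
width: 0.572
grasp_force: 24.9
```

```bash
python3 go.py .638 .187 .066 0; python3 look.py P 350 190 160 140;  python3 held.py P small .0268|head -2
```

```text
t 20.8 at [0.6394 0.1884 0.0749] yaw 0.0 w 50.3
turn [-0.   -0.01  0.  ] shift [-0.06  0.06  0.36]
held fit [0.6369 0.1886] minus TCP [-0.0024  0.0002] 0.103
small [ 0.6373  0.1892 56.6176  0.3392]
```

View pics/sP.png

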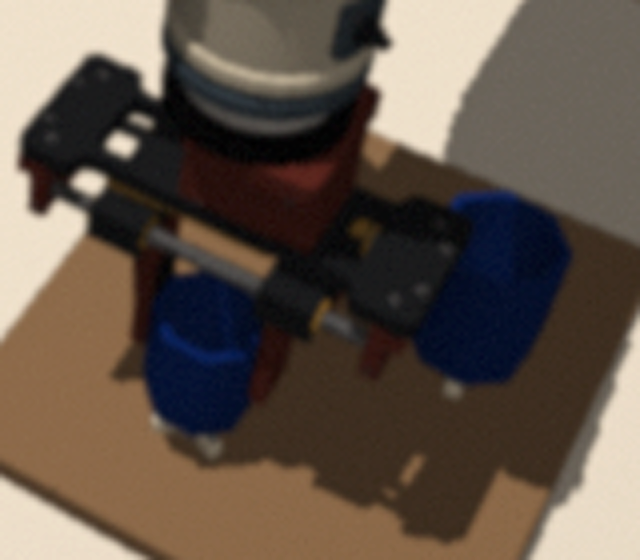

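The small tumbler hovers centred over its stilt, with pins visible at scene px (390,296) and (402,301). The gripper body clears the medium tumbler. Lowering it now.

Emit:
arm_command:
  motion: "0 0 0 -0.03 0.03 0.08 40; 0 0 0 -0.03 0.03 0.15 40; 0 0 0 -0.03 0.03 0.22 40; 0 0 0 -0.03 0.03 0.29 40; 0 0 0 -0.03 0.03 0.34 40; 0 0 0 -0.03 0.03 0.34 40"

```text
t: 21.45
ee_pos: [0.638, 0.1874, 0.0652]
tcp_rot: [[1.0, 0.0, -0.0], [0.0, -1.0, -0.0], [-0.0, 0.0, -1.0]]
ft_force: [-0.4, 1.0, -0.6]
width: 0.575
grasp_force: 24.9
```

Emit:
arm_command:
  motion: "0 0 0 0 0 0.03 40; 0 0 0 0 0 0.03 40"

```text
t: 21.65
ee_pos: [0.6382, 0.1875, 0.0648]
tcp_rot: [[1.0, 0.0, 0.0], [0.0, -1.0, 0.0], [0.0, -0.0, -1.0]]
ft_force: [-0.2, 0.4, -1.3]
width: 0.567
grasp_force: 24.9
```

Emit:
arm_command:
  motion: "0 0 0 0 0 0.03 40; 0 0 0 0 0 0.03 40"

```text
t: 21.85
ee_pos: [0.6383, 0.1875, 0.0645]
tcp_rot: [[1.0, 0.0, 0.0], [0.0, -1.0, 0.0], [0.0, -0.0, -1.0]]
ft_force: [-1.0, 0.3, 3.1]
width: 0.572
grasp_force: 24.9
```

Emit:
arm_command:
  motion: "0 0 0 0 0 0.02 40; 0 0 0 0 0 0.02 52; 0 0 0 0 0 0.02 56; 0 0 0 0 0 0.02 64; 0 0 0 0 0 0.02 76; 0 0 0 0 0 0.02 76; 0 0 0 0 0 0.02 76; 0 0 0 0 0 -0.5 76; 0 0 0 0 0 -1.5 76; 0 0 0 0 0 -3 76; 0 0 0 0 0 -4.5 80; 0 0 0 0 0 -5 80"
  squeeze: 15

```text
t: 23.05
ee_pos: [0.6404, 0.1881, 0.1943]
tcp_rot: [[1.0, 0.0, 0.007], [0.0, -1.0, 0.002], [0.007, -0.002, -1.0]]
ft_force: [-0.2, 0.6, 0.2]
width: 0.91
grasp_force: 0.0
```

Emit:
arm_command:
  motion: "0 0 0 0 3 -1 80; 0 0 0 0 14 -1 80; 0 0 0 0 14 -1 80; 0 0 0 0 14 -1 80; 0 0 0 0 14 -1 80; 0 0 0 0 14 -1 80; 0 0 0 0 14 -1 80; 0 0 0 0 14 -1 80; 0 0 0 0 14 -1 80; 0 0 0 0 14 -1 80; 0 0 0 0 14 -1 80"

```text
t: 24.15
ee_pos: [0.6382, -0.1608, 0.2138]
tcp_rot: [[1.0, 0.002, -0.001], [0.002, -1.0, 0.0], [-0.001, -0.0, -1.0]]
ft_force: [-0.9, 0.6, -0.5]
width: 0.909
grasp_force: 0.0
```

```bash
python3 - <<'E'
from fit import *
from workcell import optics
c=optics.read_camera("top"); B,_=masks(c["image"])
for s,xy in dict(large=(.4868,.1436),medium=(.5332,.2783),small=(.6416,.1865)).items():
    u,v=proj(c,[[*xy,.08]])[0]
    for m,ce,st in comps(B,100):
        if np.hypot(*(ce-[u,v]))<12: print(s,ce.round(1),st[4],np.round(fit(c,m,tumbler(s),xy,.038,np.pi/4),4))
E
python3 look.py Z 330 160 190 150
```

```text
large [233.7 225.4] 681 [ 0.4868  0.1432 22.266   0.0697]
medium [182.4 208.4] 587 [ 0.5331  0.2784 41.9596  0.0739]
small [220.7 168. ] 395 [ 0.6406  0.1857 44.9405  0.0797]
```

View pics/sZ.png

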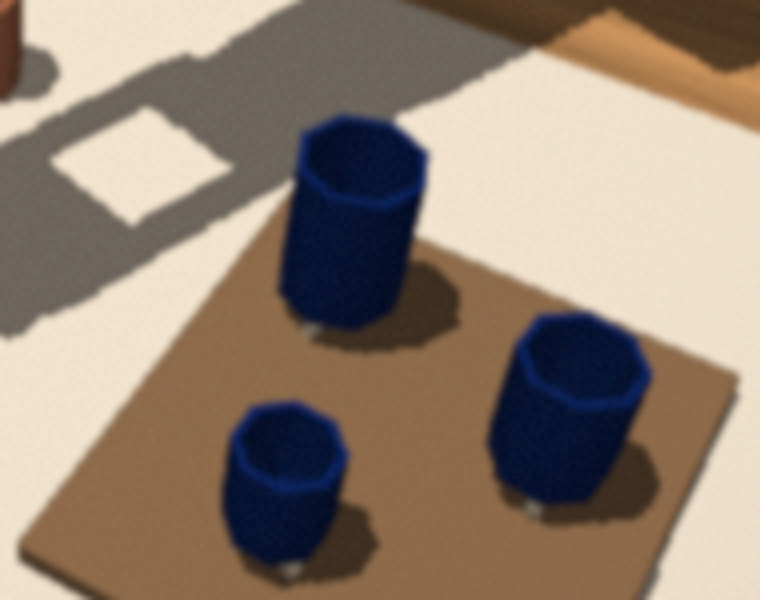

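All three tumblers stand upright on their stilts, large at scene px (417,215), medium at (472,263) and small at (400,280), each within about 2 mm of centre. The arm is clear, so I'm handing in.

```bash
python3 -c "
from workcell import manip
print(manip.job_done())"
```

```text
the job is handed in; nothing more can be done
None
```

All three blue tumblers stand upright on the stilts of their own size, each within about 2 mm of centre by the top camera; I handed the job in at about 24 s, and it returned no verdict.

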